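# Uncover the dry-block heater and fit its temperature probe

## Task

Take the cover plate off the dry-block heater: slide it along its channel until enough of it sticks out past the heater's end to be gripped, lift it away and lay it flat on the square rubber mat, inside the mat's edges. Then take the temperature probe from its stand and put it upright into the one small well of the heater block, fully home with its collar resting on the block. Drop neither of them, let go of both, and leave the bottle, the jar and the carton where they stand.

Things in the scene. Friction and masses are not known exactly. Their poses are not given: they have to be found in the camera images.
- heater: Dry-block heater, fixed, 160 mm (x) by 200 mm (y), white case 96 mm high round an aluminium block; a control panel 60 mm high sticks out 30 mm further on its -x side. Origin: centre of the block's underside, on the bench. It does not move.
- channel (a point): Centre of the floor of the channel in the heater's top, 90 mm above the bench, right above the heater's origin; axes as the heater's. The channel runs along y, 67 mm wide, 6 mm deep between the case sides, open at both ends (y = +100 and -100 mm). Its floor is the block's top face, with six tube wells 20 mm across and one small well 10 mm across.
- well (a point): Centre of the mouth of the small well, in the channel floor, 90 mm above the bench, at heater x = 0, y = +40 mm. Round, 10 mm across, 76 mm deep, vertical. The cover plate hides it at the start. Axes as the heater's.
- plate: Cover plate, loose, flat, dark steel: 64 mm wide (its x), 140 mm long (its y), 6 mm thick, about 0.12 kg (varies). Lies lengthwise in the channel, top flush with the case, 1.5 mm play each side, so its sides cannot be gripped there; slides freely either way when an end is pushed; tips off if over half of it overhangs. Origin: centre of underside, z up.
- plate_center (a point): Centre of the cover plate, half-way up its 6 mm. Axes as the plate's.
- plate_end_a (a point): Middle of the plate's +y end (70 mm from its centre), half-way up its thickness.
- plate_end_b (a point): Middle of the plate's -y end (70 mm from its centre), half-way up its thickness.
- mat: Black rubber mat, square, 230 by 230 mm, 4 mm thick, fixed on the bench to one side of the heater (left or right). Origin: centre of its underside; x and y along its edges.
- stand: White probe stand on the other side of the heater, a block 70 mm (x) by 120 mm (y) by 80 mm high with three holes in a row along its y, fixed to the bench. Origin: centre of its underside. The probe stands in the middle hole (12 mm across), its collar resting on the stand's top.
- probe: Temperature probe, loose, about 0.08 kg (varies), 136 mm long, round, upright in the stand: steel shaft 8 mm in diameter reaching 70 mm below the collar, its last 8 mm tapering to 3.6 mm; steel collar 28 mm in diameter, 6 mm thick; above it a black handle 22 mm in diameter, 60 mm tall. Origin: centre of the collar's underside; z up towards the handle.
- probe_grip (a point): Centre of the probe's handle, on its axis, 36 mm above the collar's underside. z along the probe, up.
- probe_seat (a point): Centre of the collar's underside, on the probe's axis; it comes to the mouth of the small well when the probe is fully home. z along the probe, up.
- probe_tip (a point): Point of the probe, on its axis, 70 mm below the collar's underside.
- wash_bottle_center (a point): Centre of a white plastic bottle, 68 mm in diameter, 140 mm high, standing loose behind the heater. Not part of the work.
- jar_center (a point): Centre of a pale translucent jar, 80 mm in diameter, 100 mm high, standing loose behind the heater. Not part of the work.
- glove_box_center (a point): Centre of a cardboard carton, 120 (x) by 220 (y) by 75 mm high, loose behind the heater. Not part of the work.
Things that resemble listed ones, but are neither listed nor needed, are in the scene too. There is more than one size of the plate; the one meant has the size given above.

How it is judged:
On the way, in this order (a step that is already met when the one before it is completed fails the run):
1. the cover plate is slid along the channel until it overhangs an end of the heater by more than 20 mm ((y of plate_center in the frame of heater above 0.05 m or y of plate_center in the frame of heater below -0.05 m)).
2. the cover plate lies flat on the mat, inside its edges, at rest and released (x of plate_end_a in the frame of mat between -0.115 and 0.115 m and y of plate_end_a in the frame of mat between -0.115 and 0.115 m and x of plate_end_b in the frame of mat between -0.115 and 0.115 m and y of plate_end_b in the frame of mat between -0.115 and 0.115 m and z of plate_center in the frame of mat below 0.011 m and angle between plate_center's own z axis and vertical below 0.06 rad and linear speed of plate below 0.02 m/s and contact force between the fingers and plate below 0.1 N), for 0.2 s.
3. the probe stands fully home in the small well (distance between probe_seat and well below 0.004 m and angle between probe_seat's own z axis and vertical below 0.06 rad), for 0.2 s.
At the end, for the whole second after the job is handed in: The cover plate lies flat (within 0.06 rad) and at rest on the mat, the middles of both its ends inside the mat's edges; the probe stands upright (within 0.06 rad) in the small well, the centre of its collar's underside within 4 mm of the well's mouth; both are at rest and released (all of step 2 and all of step 3 and linear speed of probe below 0.02 m/s and contact force between the fingers and probe below 0.1 N); the robot touches nothing.
It fails at once if the cover plate is dropped or knocked off (moves faster than 0.7 m/s untouched by the fingers) (linear speed of plate above 0.7 m/s and contact force between the fingers and plate below 0.1 N).
It fails at once if the probe is dropped (moves faster than 0.7 m/s untouched by the fingers) (linear speed of probe above 0.7 m/s and contact force between the fingers and probe below 0.1 N).
It fails at once if the bottle is moved by more than 30 mm or tipped (distance of wash_bottle_center from where it was at the start of the episode above 0.03 m or angle between wash_bottle_center's own z axis and vertical above 0.3 rad).
It fails at once if the jar is moved by more than 30 mm or tipped (distance of jar_center from where it was at the start of the episode above 0.03 m or angle between jar_center's own z axis and vertical above 0.3 rad).
It fails at once if the carton is moved by more than 30 mm or tipped (distance of glove_box_center from where it was at the start of the episode above 0.03 m or angle between glove_box_center's own z axis and vertical above 0.3 rad).
It also fails if it takes over 72 s, if anything falls off the work surface, if the arm or the gripper's body presses on something with over 40 N, if the wrist force passes 120 N, or if a joint passes its speed limit or range.

## Robot

A 7-joint arm with a two-finger parallel gripper is mounted at the origin on the work surface. World frame = base frame: x ahead of the robot, y to its left, z up, the work surface at z = 0. Lengths are in m, angles in rad, forces in N, time in s.
With the tool pointing down it reaches from about 0.4 to 0.85 m from the base axis. Payload 6.9 kg.
Tool frame: the origin (TCP) lies midway between the tips of the shut fingers; the grasp point (between the pads) lies behind it (ctrl.pinch_z is the z of the grasp point in the tool frame, in m); z points along the fingers, y is the direction in which the jaws open and shut (so a half turn about z gives the same grasp; the last joint's range is limited). The gripper opens to 85 mm and grips with 20 to 120 N. Pads are 22 mm wide; open, the fingers measure 114 mm over their backs; the gripper's body (76 mm by 85 mm) begins 54 mm behind the grasp point. The pads swing forward as they close: fully open they stand 13 mm farther back than shut.
Start: joints at [-1.125, 0.507, -0.238, 1.5, 0.126, 1.149, -0.155], TCP at [0.209, 0.589, 0.231] pointing down, gripper open.
Joint ranges: [-3.08, 3.08], [-0.24, 2.05], [-1.43, 1.35], [0, 2.5], [-1.52, 4.66], [0.17, 1.96], [-2.89, 2.89]. Speed limits (rad/s): [2.39, 2.39, 3.14, 3.14, 3.14, 3.14, 3.14].

## Interface

Orientations are given as a unit quaternion [w, x, y, z].
In Python, from station import ctrl, get_state, vision, ticket, models gives the robot as it stands. Calls block until the motion is done:
- ctrl.movep(position, orientation): joint-space move of the TCP to a pose.
- ctrl.movel(position, frame=None, max_speed=0.15): straight line of the TCP; frame=None keeps the orientation; max_speed is the mean speed in m/s.
- ctrl.set_joints(angles): joint-space move.
- ctrl.ungrasp() and ctrl.close_gripper(force=None): open the fingers fully, or close them until they stop; force is the grip in N (None keeps the last).
- ctrl.pause(seconds).
- ctrl.ik(position, orientation): joint angles nearest the present ones, or None.
- get_state(): the state.
- vision.grab_frame(name): name is "scene" or "top"; returns (picture, depth): 400x640x3 uint8, blue, green, red; 400x640 float32, m along the optical axis (not along the pixel's ray), 0 where there is no reading.
- vision.camera_info(name): a dict with "mtx" (3x3 intrinsics, pixels), "R" (3x3) and "t" (3): a world point X has camera coordinates R X + t. Camera axes: x right, y down, z forward; pixel columns grow to the right and rows downward; lengths in m; the calibration is good to about 2 mm. A picture is of the moment at which its call begins. camera_info takes no time and is no camera call.
A pose or a line that the arm cannot do raises ctrl.Unreachable and nothing moves.
- ticket.close_job(): hands the job in, once; it reports no verdict.
Trained networks look in the newest picture that a camera, given by its name, has taken for a name from the list of things; names that differ only in an ending like _2 or _b are one class to them, and where a whole thing is asked for, a point or a joint stands for the part that bears it (a point fixed in the world has none). Each returns a list of dicts, best first, with "p" (0 to 1); they miss things now and then, are a little off and sometimes report something else, mostly with a low value. They report only what shows in the picture. A call takes as long as a camera call. They do not tell look-alikes from the thing itself.
- models.recognise(camera, target): "point" ([column, row] in pixels, amid what is visible of it).
- models.masks_of(camera, target): "mask" (400x640 bool, what is visible of it) and "point" ([column, row] in pixels, amid what is visible of it).
The state is a dict: "time": time; "qpos": joint angles; "qd": joint speeds; "tau": joint torques, N m; "tcp_pos": TCP position; "eef_rot": TCP orientation; "contact_force": force on the tool from outside, world axes, zero at the start; "wrist_torque": the same for the moment, N m; "width": finger opening in m.
Only numpy, scipy, OpenCV 4.12 (cv2) and the standard library are available. Lean on these libraries where they do the work, as an engineer would, in place of code of your own. Each camera call takes 0.05 s, during which the arm holds its last target.

## Working session

There is one attempt and no reset: what is moved stays moved. The work goes in short steps, each a Python script; the robot and the scene stay as the last script left them, time stands still between calls to the robot, and variables do not carry over. Pictures are saved under pics/ and viewed, and the job is handed in when it is done.

```bash
ls; mkdir -p pics
python3 - <<'E'
from station import ctrl, get_state, vision, ticket, models
import cv2,numpy as np
for n in("scene","top"):
    p,d=vision.grab_frame(n); cv2.imwrite(f"pics/{n}0.png",p); np.save(f"pics/{n}0.npy",d)
    c=vision.camera_info(n); print(n,c)
s=get_state();print(s);print(ctrl.pinch_z)
for n in("scene","top"):
  for t in("plate","mat","stand","probe","heater","wash_bottle_center","jar_center","glove_box_center"):
    print(n,t,[(np.round(r["point"]).tolist(),round(r["p"],2)) for r in models.recognise(n,t)])
E
```

```text
pics
scene {'mtx': array([[448.7908923 ,   0.        , 326.56366596],
       [  0.        , 448.7908923 , 201.70040583],
       [  0.        ,   0.        ,   1.        ]]), 'R': array([[-8.91430680e-01,  4.53157058e-01,  1.54095456e-04],
       [ 3.52408496e-01,  6.93456228e-01, -6.28431947e-01],
       [-2.84885231e-01, -5.60149213e-01, -7.77864554e-01]]), 't': array([ 0.50340052, -0.16866948,  1.48371455])}
top {'mtx': array([[499.81392615,   0.        , 328.67164961],
       [  0.        , 499.81392615, 192.57863089],
       [  0.        ,   0.        ,   1.        ]]), 'R': array([[ 0.0027412 , -0.99996565,  0.00782229],
       [-0.982739  , -0.00414077, -0.18495111],
       [ 0.18497714, -0.00718028, -0.98271659]]), 't': array([-0.01593499,  0.58491118,  1.29872478])}
{'time': 0.1, 'qpos': array([-1.12450835,  0.50825878, -0.23753868,  1.50099822,  0.12573474,
        1.14891251, -0.15481601]), 'qd': array([ 0.00060964, -0.00280359, -0.00089774, -0.00293901,  0.00196254,
        0.0012768 , -0.00048075]), 'tau': array([-4.70161336e-03, -6.21844196e+01, -2.19461292e+00, -2.50210
[... 523 characters left out ...]
97.0], 0.87)]
scene probe [([441.0, 283.0], 0.6), ([303.0, 134.0], 0.48)]
scene heater [([331.0, 212.0], 0.63), ([334.0, 195.0], 0.2)]
scene wash_bottle_center [([296.0, 288.0], 0.83)]
scene jar_center [([233.0, 169.0], 0.64)]
scene glove_box_center [([244.0, 234.0], 0.88)]
top plate [([251.0, 235.0], 0.87), ([314.0, 199.0], 0.76), ([329.0, 279.0], 0.7), ([172.0, 238.0], 0.16)]
top mat [([442.0, 232.0], 0.84)]
top stand [([182.0, 242.0], 0.77)]
top probe [([413.0, 131.0], 0.68), ([173.0, 238.0], 0.48), ([316.0, 201.0], 0.43)]
top heater [([320.0, 216.0], 0.9)]
top wash_bottle_center [([246.0, 133.0], 0.64)]
top jar_center [([411.0, 131.0], 0.65)]
top glove_box_center [([327.0, 117.0], 0.72)]
```

View pics/scene0.png

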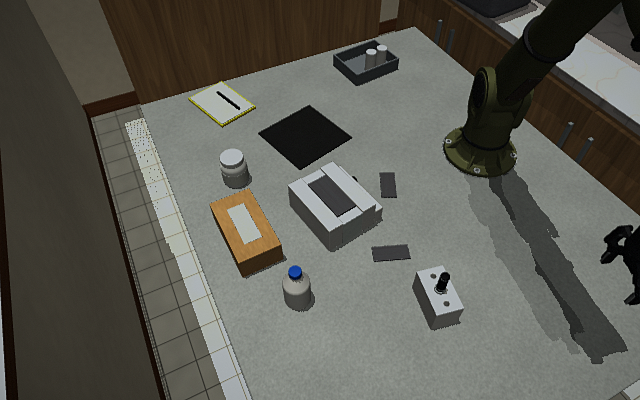

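View pics/top0.png

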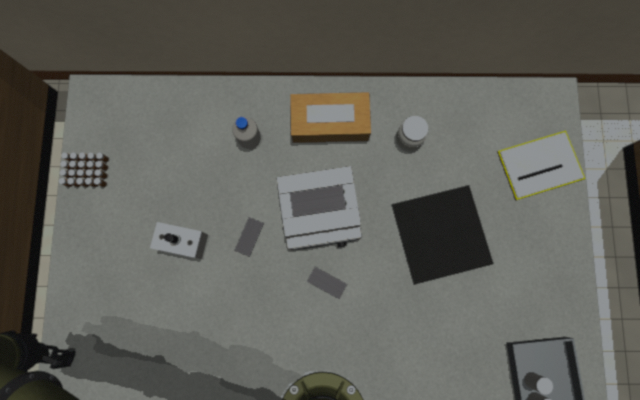

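Run:
```python
import cv2
a=cv2.imread("pics/top0.png")[150:310,130:530];cv2.imwrite("pics/topc0.png",cv2.resize(a,None,fx=2,fy=2,interpolation=cv2.INTER_CUBIC))
a=cv2.imread("pics/scene0.png")[100:350,220:500];cv2.imwrite("pics/scenec0.png",cv2.resize(a,None,fx=2.4,fy=2.4,interpolation=cv2.INTER_CUBIC))
```

```text
(no output)
```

View pics/topc0.png

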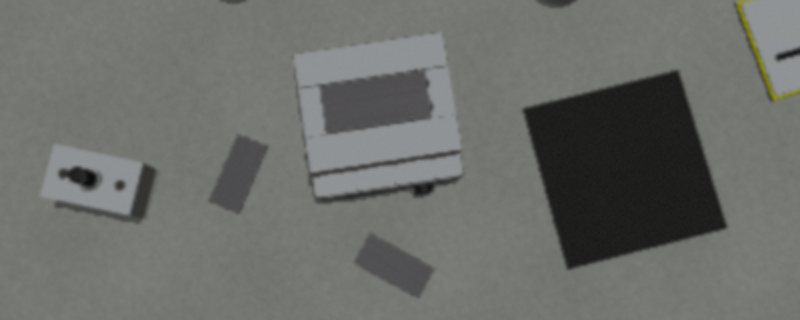

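View pics/scenec0.png

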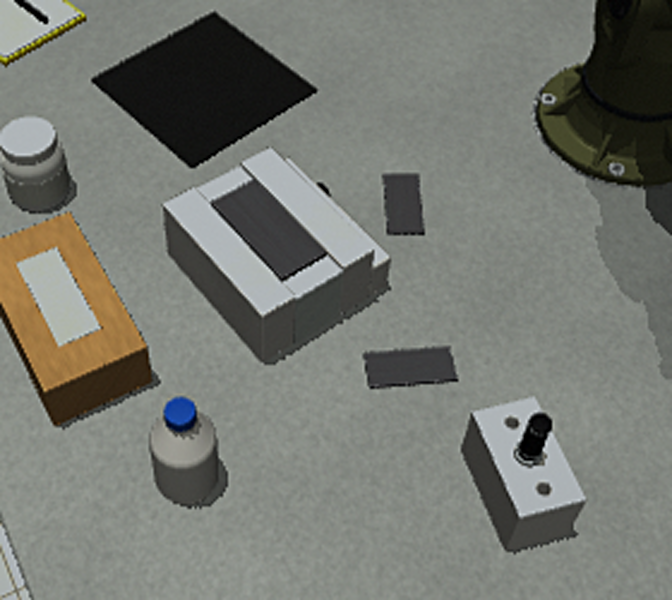

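Shown: candidates for the plate are the dark plate in the heater channel (top 314,199; scene 333,194), and two smaller loose plates on the bench (top 251,235 and 329,279). The channel plate is the one meant. The crop shows it flanked by bare block at each end. The probe is in the stand (top ~173,238; the "probe" hit at 413,131 is the jar). Next I measure.

```bash
cat > h.py <<'E'
from station import ctrl, get_state, vision, ticket, models
import cv2,numpy as np
from scipy.spatial.transform import Rotation as Rn
def cloud(n,d):
    c=vision.camera_info(n);K=c["mtx"];v,u=np.mgrid[0:400,0:640]
    P=np.stack([(u-K[0,2])/K[0,0]*d,(v-K[1,2])/K[1,1]*d,d],-1)
    W=(P-c["t"])@c["R"]; W[d<=0]=np.nan; return W
def ray(n,px,z):
    c=vision.camera_info(n);r=np.linalg.inv(c["mtx"])@[px[0],px[1],1]
    o=-c["R"].T@c["t"];w=c["R"].T@r; return o+w*(z-o[2])/w[2]
def proj(n,X):
    c=vision.camera_info(n);return cv2.projectPoints(np.atleast_2d(np.float64(X)),cv2.Rodrigues(c["R"])[0],c["t"],c["mtx"],None)[0][:,0]
def quat(phi):
    "tool down, tool x at world angle phi; tool y (jaws) at phi-90"
    x=np.array([np.cos(phi),np.sin(phi),0]);z=np.array([0,0,-1.]);y=np.cross(z,x)
    q=Rn.from_matrix(np.stack([x,y,z],1)).as_quat();return [q[3],q[0],q[1],q[2]]
E
python3 - <<'E'
from h import *
for n in("scene","top"):
    d=np.load(f"pics/{n}0.npy");p=cv2.imread(f"pics/{n}0.png");W=cloud(n,d);g=p.max(2)
    def rect(m,name):
        m=cv2.morphologyEx(m.astype(np.uint8),cv2.MORPH_OPEN,np.ones((3,3)))
        k,l,s,c=cv2.connectedComponentsWithStats(m)
        for i in range(1,k):
            if s[i,4]<60: continue
            Q=W[l==i]; r=cv2.minAreaRect(Q[:,:2].astype(np.float32))
            print(n,name,s[i,4],"c",np.round(r[0],4),"size",np.round(r[1],4),"ang",round(r[2],2),"z",np.round(np.median(Q[:,2]),4),"px",c[i].round())
    Z=W[...,2]; inr=(W[...,0]>.2)&(W[...,0]<.85)&(abs(W[...,1])<.5)
    rect(inr&(abs(Z-.093)<.012),"heatertop")
    rect(inr&(abs(Z-.080)<.008),"standtop")
    rect(inr&(g<35)&(Z<.02),"mat")
    rect(inr&(g<105)&(g>50)&(abs(Z-.096)<.02),"plate")
    print(np.nanmedian(Z[inr&(abs(Z)<.01)]), np.nanstd(Z[inr&(abs(Z)<.01)]))
E
```

```text
scene heatertop 381 c [ 0.7591 -0.245 ] size [0.069  0.0689] ang 40.38 z 0.0983 px [231. 158.]
scene heatertop 3384 c [0.5585 0.0129] size [0.162  0.2048] ang 8.91 z 0.0945 px [331. 197.]
scene heatertop 306 c [0.7607 0.2236] size [0.0476 0.066 ] ang 71.31 z 0.0935 px [296. 286.]
scene heatertop 71 c [0.4613 0.388 ] size [0.0173 0.0261] ang 37.82 z 0.0875 px [439. 289.]
scene standtop 95 c [ 0.7617 -0.2213] size [0.0277 0.0676] ang 80.39 z 0.077 px [234. 167.]
scene standtop 1480 c [ 0.7983 -0.017 ] size [0.1037 0.2214] ang 0.41 z 0.0745 px [244. 225.]
scene standtop 118 c [ 0.7624 -0.04  ] size [0.0301 0.0608] ang 0.13 z 0.0744 px [256. 210.]
scene standtop 1173 c [0.4569 0.3851] size [0.1222 0.0724] ang 78.06 z 0.079 px [439. 292.]
scene mat 3077 c [ 0.4823 -0.3277] size [0.2311 0.2313] ang 14.37 z 0.0031 px [304. 137.]
scene plate 867 c [0.5575 0.0141] size [0.0677 0.1398] ang 7.71 z 0.0951 px [332. 194.]
-0.000695204178907609 0.0024417604048942664
top heatertop 531 c [ 0.7554 -0.2445] size [0.0674 0.0675] ang 48.47 z 0.098 px [414. 128.]
top heatertop 223 c [0.7488 0.2104] size [0.0499 0.0655] ang 35.07 z 0.0943 px [246. 132.]
top heatertop 4559 c [0.5571 0.0146] size [0.1598 0.1999] ang 8.97 z 0.0941 px [318. 201.]
top standtop 89 c [0.8187 0.0222] size [0.0235 0.0442] ang 15.45 z 0.0744 px [316. 108.]
top standtop 78 c [ 0.8067 -0.0435] size [0.0237 0.0424] ang 53.77 z 0.0752 px [340. 111.]
top standtop 1083 c [0.4552 0.386 ] size [0.1227 0.07  ] ang 78.18 z 0.0788 px [176. 239.]
top mat 6287 c [ 0.4802 -0.3281] size [0.2217 0.2229] ang 14.4 z 0.0028 px [442. 234.]
top plate 1315 c [0.5577 0.0158] size [0.0671 0.1376] ang 8.88 z 0.0945 px [317. 200.]
-0.0008721068252875554 0.003172159019520669
```

```bash
cat >> h.py <<'E'
YAW=np.radians(8.9);HC=np.array([.558,.0138]);MC=np.array([.481,-.328]);MY=np.radians(14.4);SC=np.array([.456,.3856]);SY=np.radians(-12)
def hp(x,y,z):
    c,s=np.cos(YAW),np.sin(YAW);return np.array([HC[0]+c*x-s*y,HC[1]+s*x+c*y,z])
E
python3 - <<'E'
from h import *
for ph in(YAW+np.pi/2,YAW-np.pi/2):
  for P in(hp(0,.15,.2),hp(0,-.13,.1),hp(0,-.13,.25)):
    print(np.degrees(ph).round(),P.round(3),np.round(ctrl.ik(P,quat(ph)),2))
for a in(MY+np.pi/2,MY-np.pi/2,): print("mat",np.round(ctrl.ik([*MC,.03],quat(a)),2))
for a in(SY,SY+np.pi/2,SY-np.pi/2): print("stand",np.round(ctrl.ik([*SC,.12],quat(a)),2), np.round(ctrl.ik(hp(0,.04,.15),quat(a)),2))
E
```

```text
99.0 [0.535 0.162 0.2  ] [-0.44  0.43  0.15  1.73 -0.08  0.99 -0.1 ]
99.0 [ 0.578 -0.115  0.1  ] [-0.    0.59  0.25  1.77 -0.2   0.8   0.5 ]
99.0 [ 0.578 -0.115  0.25 ] [-0.09  0.46  0.39  1.57 -0.18  1.15  0.49]
-81.0 [0.535 0.162 0.2  ] [ 0.09  0.48 -0.65  1.72  0.33  1.05  2.62]
-81.0 [ 0.578 -0.115  0.1  ] [-0.45  0.88  1.15  1.78 -0.9   1.12 -1.97]
-81.0 [ 0.578 -0.115  0.25 ] [-0.47  0.67  1.15  1.58 -0.63  1.31 -2.21]
mat [ 0.3   0.71  0.42  1.85 -0.44  0.67  1.23]
mat [ 0.03  0.89  0.95  1.85 -0.92  0.92 -1.47]
stand [-1.07  0.62  0.53  1.73 -0.39  0.89 -2.15] [-0.5   0.53  0.56  1.81 -0.35  0.9  -1.57]
stand [-0.82  0.57  0.12  1.73 -0.09  0.85 -0.87] [-0.34  0.49  0.3   1.81 -0.18  0.87 -0.16]
stand [-0.36  0.63 -0.62  1.72  0.44  0.94  1.77] [ 0.19  0.51 -0.5   1.8   0.3   0.91  2.49]
```

Run:
```python
from h import *
q=quat(YAW+np.pi/2)
ctrl.close_gripper()
ctrl.movep(hp(0,.15,.2),q)
ctrl.movel(hp(0,.15,.0925),max_speed=.12)
print(get_state()["tcp_pos"],hp(0,.15,.0925),get_state()["contact_force"])
ctrl.movel(hp(0,.095,.0925),max_speed=.08)
print(get_state()["contact_force"])
ctrl.movel(hp(0,.03,.0925),max_speed=.04)
s=get_state();print(s["tcp_pos"],hp(0,.03,.0925),s["contact_force"],s["time"])
for n in("scene","top"):
    p,d=vision.grab_frame(n); cv2.imwrite(f"pics/{n}1.png",p); np.save(f"pics/{n}1.npy",d)
a=cv2.resize(cv2.imread("pics/scene1.png")[130:260,260:420],None,fx=4,fy=4);cv2.imwrite("pics/s1c.png",a)
a=cv2.resize(cv2.imread("pics/top1.png")[150:260,250:400],None,fx=4,fy=4);cv2.imwrite("pics/t1c.png",a)
```

```text
[0.53527622 0.16216543 0.09312662] [0.53479344 0.16199398 0.0925    ] [ 0.37726296  0.02046005 -0.17799645]
[-0.67572765  0.83977421 -0.0506997 ]
[0.55335627 0.04358824 0.09251413] [0.55335869 0.0434388  0.0925    ] [ 0.83415548 -0.12171522 -0.15998573] 7.2667
```

View pics/s1c.png

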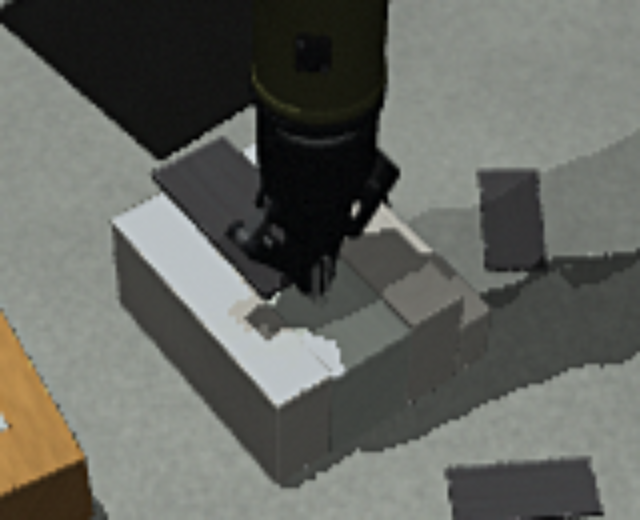

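View pics/t1c.png

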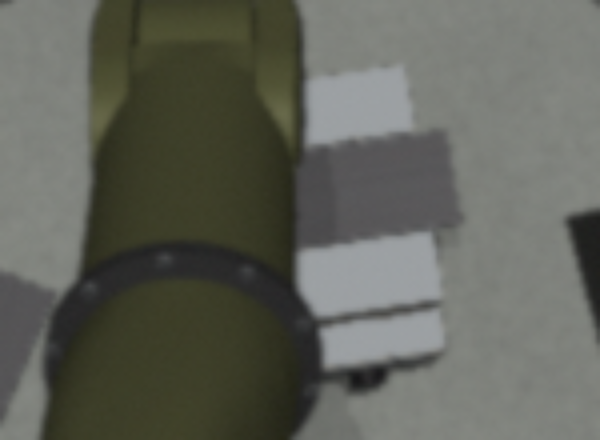

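The plate (scene crop, corner at ~155,175) has slid out past the -y end. I measure the overhang and push the rest.

```bash
cat >> h.py <<'E'
def toh(W):
    c,s=np.cos(YAW),np.sin(YAW);d=W[...,:2]-HC;return np.stack([c*d[...,0]+s*d[...,1],-s*d[...,0]+c*d[...,1],W[...,2]],-1)
def overhang(n,d):
    H=toh(cloud(n,d));Z=H[...,2]
    a=H[(abs(Z-.094)<.01)&(abs(H[...,0])<.028)];b=H[(abs(Z-.094)<.01)&(H[...,0]>.04)&(H[...,0]<.075)]
    return np.percentile(a[:,1],[0,1]).round(4),np.percentile(b[:,1],[0,1]).round(4)
E
python3 - <<'E'
from h import *
for n in("scene","top"): print(n,overhang(n,np.load(f"pics/{n}1.npy")))
ctrl.movel(hp(0,.0,.0925),max_speed=.03)
s=get_state();print(s["tcp_pos"],s["contact_force"],s["time"])
for n in("scene","top"):
    p,d=vision.grab_frame(n); cv2.imwrite(f"pics/{n}2.png",p); np.save(f"pics/{n}2.npy",d);print(n,overhang(n,d))
E
```

```text
scene (array([-1.3701, -1.3503]), array([-1.3784, -1.3686]))
top (array([-0.1186, -0.1178]), array([-0.0994, -0.0983]))
[0.5579909  0.01391732 0.09249134] [0.32820627 0.53837432 0.53234538] 8.5167
scene (array([-1.368 , -1.3534]), array([-1.3725, -1.3678]))
top (array([-0.1493, -0.1483]), array([-0.0991, -0.0984]))
```

Run:
```python
from h import *
ctrl.movel(hp(0,.012,.0925),max_speed=.05)
ctrl.movel(hp(0,.012,.14),max_speed=.12)
ctrl.ungrasp();print(ctrl.pinch_z)
ctrl.movel(hp(0,-.126,.14),max_speed=.15)
p,d=vision.grab_frame("top");print(overhang("top",d))
p,d=vision.grab_frame("scene"); cv2.imwrite("pics/s3c.png",cv2.resize(p[100:260,230:420],None,fx=4,fy=4))
ctrl.movel(hp(0,-.126,.082),max_speed=.08)
s=get_state();print(s["tcp_pos"],s["contact_force"],s["width"],s["time"])
p,d=vision.grab_frame("scene"); cv2.imwrite("pics/s3d.png",cv2.resize(p[100:260,230:420],None,fx=4,fy=4))
```

```text
-0.0187
(array([-0.0863, -0.0782]), array([-0.0989, -0.0955]))
[ 0.57780234 -0.11079044  0.08235197] [-0.41956769 -0.10020858  0.23581872] 0.08560682517145218 12.3833
```

View pics/s3d.png

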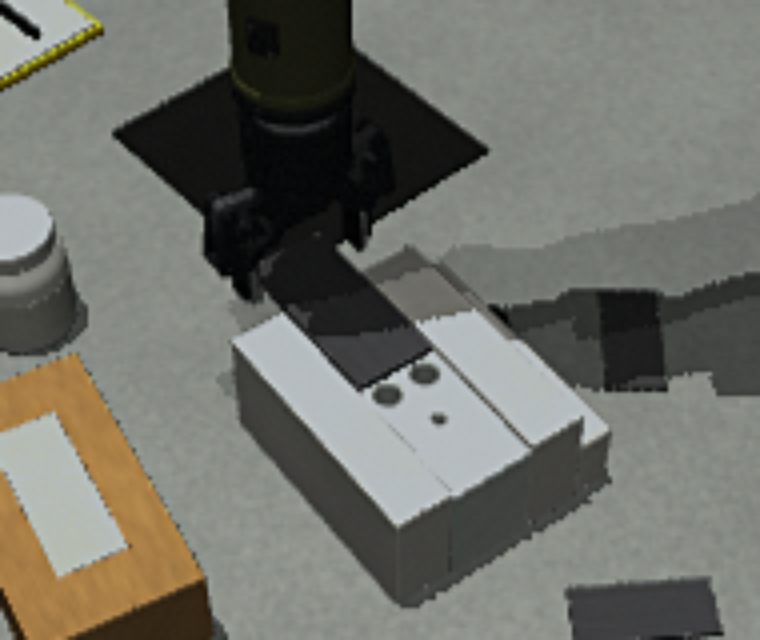

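Fingers straddle the plate's overhanging end (crop ~250,285 and 360,235); the small well is uncovered at scene (339.5,204.8). Grip and lift.

Run:
```python
from h import *
print("well px pred",proj("scene",hp(0,.04,.09)))
ctrl.close_gripper(force=70)
s=get_state();print(s["contact_force"],s["width"],s["time"])
ctrl.movel(hp(0,-.126,.10),max_speed=.04)
s=get_state();print(s["contact_force"],s["wrist_torque"],s["width"])
ctrl.movel(hp(0,-.126,.17),max_speed=.1)
p,d=vision.grab_frame("scene"); cv2.imwrite("pics/s4.png",cv2.resize(p[80:260,230:420],None,fx=4,fy=4)[:600]);np.save("pics/s4.npy",d)
s=get_state();print(s["contact_force"],s["wrist_torque"],s["width"],s["time"])
```

```text
well px pred [[339.615821   203.97198943]]
[-1.81077297  0.14586543  5.3648103 ] 0.06126842568421717 12.775
[ 0.08164075 -0.50056726 -0.42800548] [-0.09660865  0.00851538 -0.00190988] 0.0615214211577095
[ 0.50269532 -0.57423085 -0.90653463] [-0.03801592 -0.01385654 -0.03847273] 0.061335936518991926 14.275
```

View pics/s4.png

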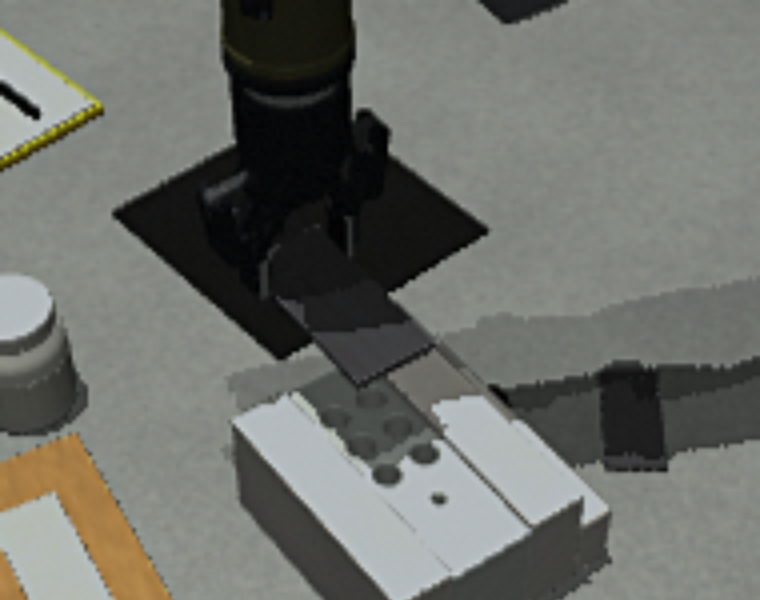

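Run:
```python
from h import *
d=np.load("pics/s4.npy");H=toh(cloud("scene",d))
m=(abs(H[...,0])<.025)&(H[...,1]>-.10)&(H[...,1]<-.015)&(H[...,2]>.13)&(H[...,2]<.21)
Q=H[m];A=np.c_[Q[:,:2],np.ones(len(Q))];k=np.linalg.lstsq(A,Q[:,2],rcond=None)[0];print(len(Q),"slopes",k,"yrange",Q[:,1].min(),Q[:,1].max())
u=np.array([-np.sin(MY),np.cos(MY)]);P=MC-.046*u
q=quat(MY+np.pi/2)
ctrl.movel([*P,.17],q,max_speed=.15)
s=get_state();print(s["tcp_pos"],s["time"])
ctrl.movel([*P,.04],max_speed=.12)
for n in("scene","top"):
    p,d=vision.grab_frame(n); cv2.imwrite(f"pics/{n}5.png",p); np.save(f"pics/{n}5.npy",d)
cv2.imwrite("pics/s5c.png",cv2.resize(cv2.imread("pics/scene5.png")[70:220,220:400],None,fx=4,fy=4))
s=get_state();print(s["contact_force"],s["wrist_torque"],s["width"],s["time"])
```

```text
424 slopes [-0.00599146 -0.00666341  0.1803104 ] yrange -0.099331267848329 -0.015192028767523307
[ 0.49295438 -0.37162007  0.16999196] 16.2583
[ 0.07000825  0.35469664 -0.5099896 ] [-0.03132928  0.00283036  0.07945074] 0.061423350677947505 17.5917
```

View pics/s5c.png

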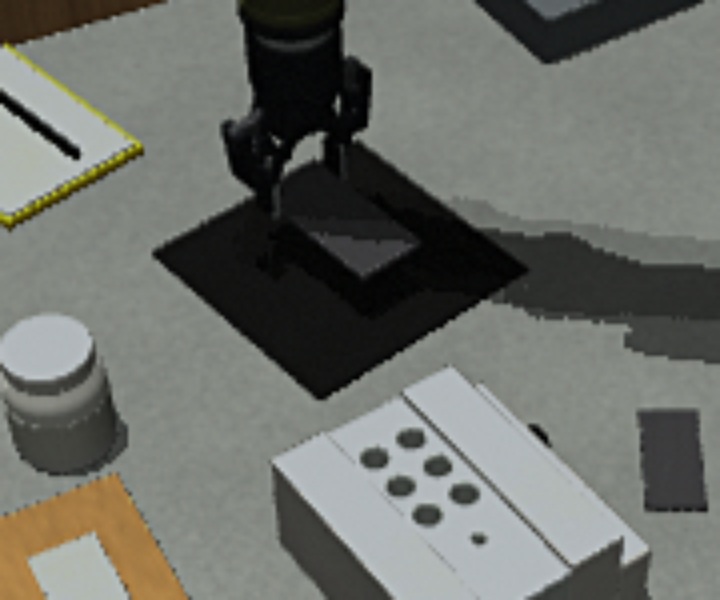

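Plate is level (slope <0.01 rad) above the mat. Lower until contact.

Run:
```python
from h import *
s=get_state();P=s["tcp_pos"][:2].copy()
f0=s["contact_force"][2]
ctrl.movel([*P,.006],max_speed=.06)
for z in np.arange(.004,-.009,-.001):
    try: ctrl.movel([*P,z],max_speed=.02)
    except Exception as e: print(e);break
    s=get_state();f=s["contact_force"][2];print(round(z,4),s["tcp_pos"][2].round(4),f.round(2))
    if abs(f-f0)>4: break
ctrl.ungrasp();ctrl.pause(.2)
s=get_state();print(s["contact_force"],s["width"],s["time"])
ctrl.movel([*P,.08],max_speed=.12)
ctrl.movel([*P,.2],max_speed=.2)
for n in("scene",):
    p,d=vision.grab_frame(n); cv2.imwrite(f"pics/{n}6.png",p); np.save(f"pics/{n}6.npy",d)
cv2.imwrite("pics/s6c.png",cv2.resize(cv2.imread("pics/scene6.png")[70:220,220:400],None,fx=4,fy=4))
```

```text
0.004 0.0042 -1.62
0.003 0.0031 -1.8
0.002 0.0019 -1.22
0.001 0.0009 -1.6
0.0 -0.0001 -1.34
-0.001 -0.001 -1.75
-0.002 -0.0011 7.25
[ 0.63375734 -0.1325903   0.0190082 ] 0.08559407018496146 20.625
```

View pics/s6c.png

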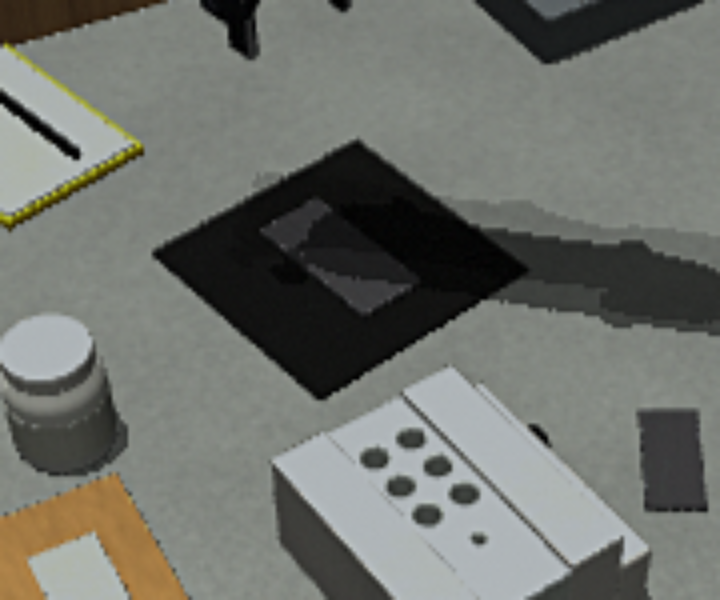

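The plate lies flat, in the middle of the black mat (crop 340,255), released. Now refine the positions of the probe and well.

Run:
```python
from h import *
p,d=vision.grab_frame("top");cv2.imwrite("pics/top6.png",p);np.save("pics/top6.npy",d)
print("t",get_state()["time"])
for n in("scene","top"):
    p=cv2.imread(f"pics/{n}6.png");d=np.load(f"pics/{n}6.npy");g=p.max(2).astype(float)
    a=proj(n,hp(0,.04,.09))[0].round().astype(int);x,y=a
    r=g[y-5:y+6,x-5:x+6];bg=np.median(r);w=np.clip(bg-12-r,0,None);v,u=np.mgrid[y-5:y+6,x-5:x+6]
    c=[(w*u).sum()/w.sum(),(w*v).sum()/w.sum()];X=ray(n,c,.09);print(n,"well",a,np.round(c,2),X.round(4),"heater xy",toh(X).round(4), "w",w.sum())
    # tube wells not needed; other: probe handle from cloud
    W=cloud(n,d);
    m=(np.hypot(W[...,0]-SC[0],W[...,1]-SC[1])<.03)&(W[...,2]>.095)&(g<70)
    Q=W[m];top=Q[Q[:,2]>.135]
    print(n,"handle",len(Q),Q.mean(0).round(4),Q.min(0).round(4),Q.max(0).round(4),"top",len(top),top.mean(0).round(4),top.min(0).round(3),top.max(0).round(3))
    # silhouette via mask: axis points projected
    for z in(.146,):
        print("px pred top",proj(n,[*SC,z]))
cv2.imwrite("pics/t6c.png",cv2.resize(cv2.imread("pics/top6.png")[210:270,140:215],None,fx=8,fy=8,interpolation=cv2.INTER_NEAREST))
cv2.imwrite("pics/s6d.png",cv2.resize(cv2.imread("pics/scene6.png")[255:335,400:475],None,fx=7,fy=7,interpolation=cv2.INTER_NEAREST))
```

```text
t 22.3083
scene well [340 204] [339.24 204.36] [0.5534 0.054  0.09  ] heater xy [0.0017 0.0405 0.09  ] w 974.0
scene handle 153 [0.4615 0.3882 0.1286] [0.447  0.3768 0.0952] [0.4693 0.3965 0.1484] top 73 [0.4593 0.3866 0.1436] [0.447 0.377 0.136] [0.469 0.395 0.148]
px pred top [[445.599739   275.16989344]]
top well [303 202] [303.02 202.9 ] [0.5505 0.0536 0.09  ] heater xy [-0.0013  0.0405  0.09  ] w 766.0
top handle 90 [0.4533 0.3812 0.1328] [0.4446 0.3747 0.0972] [0.4626 0.3939 0.1485] top 55 [0.4538 0.3835 0.1443] [0.445 0.376 0.135] [0.462 0.394 0.149]
px pred top [[167.37968565 236.29623316]]
```

View pics/t6c.png

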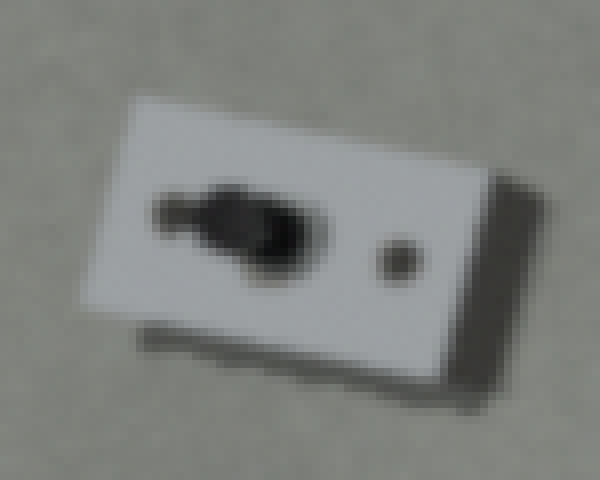

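View pics/s6d.png

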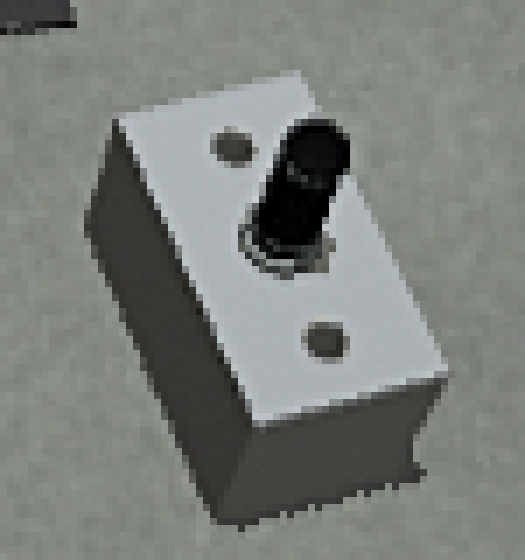

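Run:
```python
from h import *
PC=[.4563,.3855]
s=get_state();P=s["tcp_pos"]
ctrl.movel([P[0],P[1],.26],max_speed=.2)
for a in (SY,SY+np.pi,SY+np.pi/2): 
    print(np.degrees(a),np.round(ctrl.ik([*PC,.2],quat(a)),2),np.round(ctrl.ik([*PC,.0973],quat(a)),2))
c=[ctrl.ik([*PC,.22],quat(a)) for a in(SY,SY+np.pi)]
qn=s["qpos"];k=[np.abs(x-qn).max() if x is not None else 99 for x in c]
a=(SY,SY+np.pi)[int(np.argmin(k))]
ctrl.movep([*PC,.22],quat(a))
s=get_state();print("t",s["time"],s["tcp_pos"],np.degrees(a))
p,d=vision.grab_frame("scene"); cv2.imwrite("pics/s7.png",cv2.resize(p[200:340,370:530],None,fx=4,fy=4))
ctrl.movel([*PC,.0973],max_speed=.1)
s=get_state();print(s["contact_force"])
ctrl.close_gripper(force=20)
s=get_state();print(s["contact_force"],s["width"],s["time"])
```

```text
-12.000000000000002 [-0.9   0.5   0.25  1.63 -0.14  1.03 -2.39] [-0.97  0.62  0.36  1.75 -0.29  0.82 -2.25]
168.0 [-0.45  0.51 -0.47  1.62  0.26  1.07  0.37] [-0.5   0.62 -0.39  1.75  0.3   0.84  0.34]
78.0 [-0.62  0.49 -0.2   1.62  0.11  1.04 -1.06] [-0.7   0.59 -0.07  1.75  0.06  0.8  -1.01]
t 25.4417 [0.45724356 0.38443633 0.21993447] 168.0
[-0.24972676  0.53585428  0.54314324]
[0.4447357  0.48702017 1.78436958] 0.02135850886661171 27.4667
```

View pics/s7.png

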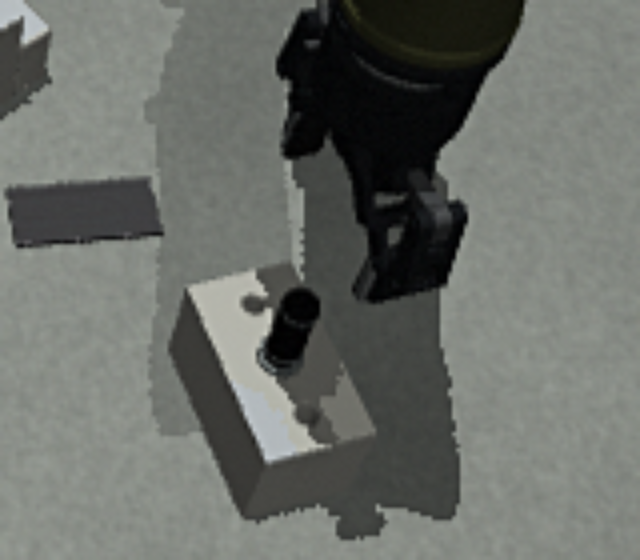

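The gripper came down straddling the handle (crop 295,330) and closed at 21.4 mm. I release, turn 90° and re-grip, so it is centred both ways.

Run:
```python
from h import *
PC=[.4563,.3855]
ctrl.ungrasp()
ctrl.movel([*PC,.165],max_speed=.12)
q=quat(SY+np.pi/2)
ctrl.movep([*PC,.165],q)
ctrl.movel([*PC,.0973],max_speed=.1)
s=get_state();print(s["tcp_pos"],s["contact_force"])
ctrl.close_gripper(force=60)
s=get_state();print(s["tcp_pos"],s["contact_force"],s["width"],s["time"])
ctrl.movel([*PC,.20],max_speed=.12)
W=[.5520,.0536]
ctrl.movel([*W,.21],max_speed=.18)   # keeps orientation
ctrl.pause(.2)
s=get_state();print(s["tcp_pos"],s["contact_force"],s["width"],s["time"])
ctrl.movel([*W,.165],max_speed=.1)
for n in("scene","top"):
    p,d=vision.grab_frame(n); cv2.imwrite(f"pics/{n}8.png",p); np.save(f"pics/{n}8.npy",d)
cv2.imwrite("pics/s8c.png",cv2.resize(cv2.imread("pics/scene8.png")[130:250,270:410],None,fx=5,fy=5,interpolation=cv2.INTER_CUBIC))
print(proj("scene",[[*W,.09],[*W,.165+.0187-.036-.07],[*W,.1477]]))
```

```text
[0.45662521 0.38575745 0.09777698] [-0.13144898  0.64731854 -0.23806623]
[0.45644462 0.38561956 0.09765914] [-0.22731469 -0.45449942  4.34462211] 0.02055954851136889 31.4583
[0.55190157 0.05416792 0.20998879] [-0.19529563  0.50004347 -1.50022464] 0.020982741166925403 34.7333
[[339.60330635 204.06813868]
 [339.50167928 206.85647859]
 [340.10201487 190.38508364]]
```

View pics/s8c.png

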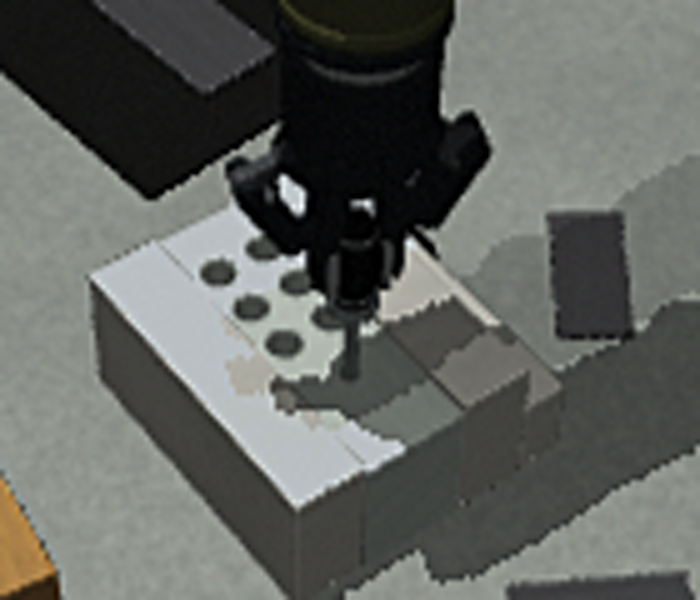

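The shaft appears to run straight into the small well (crop 348,375): at this height the tip is already about 12 mm inside. I check the force and lower step by step.

Run:
```python
from h import *
W=[.5520,.0536]
s=get_state();print(s["tcp_pos"],s["contact_force"],s["wrist_torque"],s["width"],s["time"])
for z in(.158,.150,.142,.134,.126,.120,.115,.112,.110,.1085,.1078,.107,.106):
    ctrl.movel([*W,z],max_speed=.05)
    s=get_state();f=s["contact_force"];print(z,s["tcp_pos"].round(4),f.round(2),s["wrist_torque"].round(3),s["time"])
    if abs(f[2]+1.5)>8 or np.hypot(f[0],f[1])>10: break
```

```text
[0.55230791 0.05371367 0.16567586] [ 0.19442682  0.4678663  -0.71955111] [-0.0059961   0.03086063  0.01969018] 0.02080511311832902 35.4333
0.158 [0.5519 0.0537 0.1578] [ 0.58  0.95 -1.41] [ 0.005 -0.033  0.068] 35.725
0.15 [0.5518 0.0536 0.1495] [-0.58 -0.09 -1.67] [-0.01   0.063 -0.005] 36.0333
0.142 [0.5518 0.0536 0.1416] [-0.16 -0.13 -1.08] [ 0.016  0.05  -0.004] 36.3417
0.134 [0.5518 0.0536 0.1336] [ 0.41  0.24 -1.16] [-0.017 -0.024  0.011] 36.65
0.126 [0.5518 0.0536 0.1256] [ 0.66  0.   -1.01] [-0.022 -0.006 -0.028] 36.9583
0.12 [0.5518 0.0536 0.1196] [-0.57  0.66 -0.54] [-0.028 -0.039  0.046] 37.225
0.115 [0.5518 0.0536 0.1147] [ 0.05  0.18 -1.22] [-0.032  0.015 -0.032] 37.475
0.112 [0.5519 0.0536 0.1118] [ 0.21  0.41 -1.78] [-0.082 -0.015 -0.021] 37.725
0.11 [0.5519 0.0536 0.1099] [-0.36  0.17 -1.18] [-0.078  0.022 -0.027] 37.975
0.1085 [0.5519 0.0536 0.1084] [-0.33 -0.13 -2.19] [-0.017 -0.007  0.023] 38.225
0.1078 [0.552  0.0536 0.1078] [-0.37 -0.77 -1.57] [-0.016  0.027  0.009] 38.475
0.107 [0.5521 0.0536 0.1076] [-2.22 -0.49  4.86] [-0.07   0.492  0.013] 38.725
0.106 [0.5521 0.0536 0.1076] [-4.83 -0.4  14.59] [-0.081  1.058 -0.016] 38.975
```

It goes home without resistance and meets a stop at 0.1076, against 0.1077 expected. Release, back off and check.

Run:
```python
from h import *
W=[.5520,.0536]
ctrl.movel([*W,.1076],max_speed=.02)
ctrl.ungrasp();ctrl.pause(.2)
ctrl.movel([*W,.2],max_speed=.12)
ctrl.movep([.40,.30,.3],quat(SY+np.pi/2))
s=get_state();print(s["contact_force"],s["time"])
for n in("scene","top"):
    p,d=vision.grab_frame(n); cv2.imwrite(f"pics/{n}9.png",p); np.save(f"pics/{n}9.npy",d)
    g=p.max(2);M=cloud(n,d)
    m=(np.hypot(M[...,0]-W[0],M[...,1]-W[1])<.03)&(M[...,2]>.105)&(g<75);Q=M[m];Z=Q[Q[:,2]>.145]
    print(n,"handle top z",Q[:,2].max().round(4),"top mean",Z.mean(0).round(4),len(Z))
    c=np.cos(MY),np.sin(MY);D=M[...,:2]-MC;mx=c[0]*D[...,0]+c[1]*D[...,1];my=-c[1]*D[...,0]+c[0]*D[...,1]
    pm=(abs(mx)<.11)&(abs(my)<.11)&(g>40)&(M[...,2]<.03);print("plate",pm.sum(),np.percentile(mx[pm],[1,99]).round(3),np.percentile(my[pm],[1,99]).round(3),np.percentile(M[pm][:,2],[5,50,95]).round(4))
cv2.imwrite("pics/s9c.png",cv2.resize(cv2.imread("pics/scene9.png")[90:300,200:420],None,fx=2.8,fy=2.8,interpolation=cv2.INTER_CUBIC))
```

```text
[-0.33625105 -1.43265651 -1.06570708] 42.1583
scene handle top z 0.1575 top mean [0.5537 0.0565 0.1533] 51
plate 528 [-0.033  0.033] [-0.071  0.067] [0.0051 0.0092 0.0131]
top handle top z 0.1603 top mean [0.5483 0.0541 0.1542] 47
plate 1308 [-0.035  0.034] [-0.073  0.07 ] [0.002  0.0083 0.0132]
```

View pics/s9c.png

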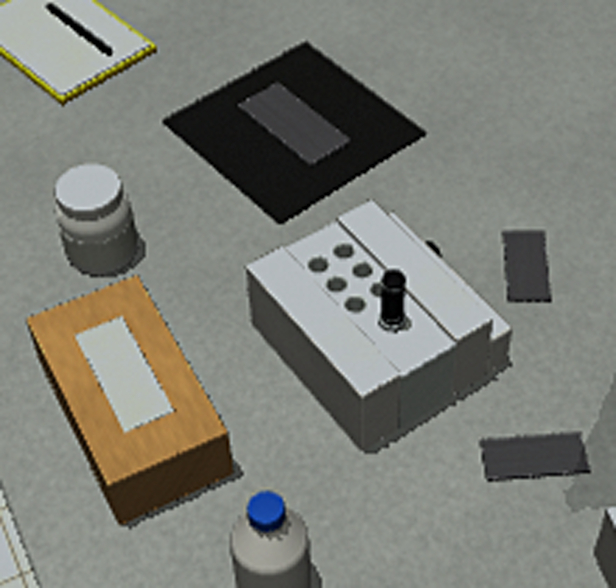

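The probe stands upright with its collar on the block (crop 393,320) and the top of its handle at about 0.156 m, as expected. The plate is centred on the mat, and the bottle, jar and carton are in place.

```bash
python3 -c "
from station import ticket
print(ticket.close_job())"
```

```text
the job is handed in; nothing more can be done
None
```

I finished the task and handed the job in at about 42 s of the 72 s allowed. The system gives no verdict, so what follows rests on my own measurements.

- **Plate:** I pushed it about 80 mm along the channel, gripped the end sticking out 50 mm past the heater, and laid it on the mat. The last pictures show it flat and released, centred on the mat to within a few millimetres.
- **Probe:** I gripped it twice at right angles to centre it, then lowered it into the small well with almost no resistance. It stopped at 0.1076 m against 0.1077 m expected. The last pictures show it upright with its collar on the block and released.
- **Other things:** By eye, the bottle, jar and carton were where they started; I did not measure them again. The arm was parked clear of everything.

**Disagreement and slip:**
- **Camera readings:** the two cameras differed by about 3 mm on the well and about 5 mm on the handle top. I used the average for the well.
- **Insertion height:** I had meant to stop above the well for a check, but my chosen height already put the tip about 12 mm inside it. It went in without a knock.

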